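Back the vial carousel up one place past its ratchet pawl

TASK

The vial carousel has been clicked on one place too far, and its ratchet will not let it turn back. With a fingertip on the black rod at its side, lift the pawl out of the teeth and throw it back until it stays open, push the star handle not quite one notch backward (clockwise from above), tip the pawl down into the ratchet again, and push on until the next tooth stands hard against the pawl's nose, exactly one place back. All this is pushing: pick nothing up, leave the vials standing in the wheel and the things round the carousel where they are, and let go of everything at the end.

Things in the scene. Friction and masses are not known exactly. Their poses are not given: they have to be found in the camera images.
- carousel: hand-turned vial carousel, fixed to the desk: a grey base carrying a steel wheel of 226 mm diameter with 12 saw teeth round its upper face (9 mm high, crests 34 mm above the desk), a plate with 12 vial places inside them (caps of the vials 60 mm up) and a star handle in the middle. Origin on the desk at the wheel's upright axis; its frame does not turn with the wheel
- rotor (a joint): turn of the wheel, rad; positive = counter-clockwise from above = forward. 0 at the start, a tooth's steep face against the pawl. One notch = 0.524. Friction 0.06 N m holds it where left. Pawl down: forward only. Pawl dropped 0.05 to 0.50 behind a notch: its nose lies on that tooth's slope and the wheel can still be pushed back until the next steep face stops it, e.g. at -0.524
- pawl (a joint): swing of the pawl about its level pivot pin, rad: 0 = nose down at the foot of a tooth, about 0.15 on a crest, about 0.87 = balanced, 1.15 = thrown back on its rest pin. No spring: short of the balance it falls into the ratchet by its weight (about 90 g), past it it falls back against the pin and stays open
- pawl_pivot (a point): the pawl's pivot, 42 mm above the desk, at (-45, -103) mm in the carousel's frame; the pawl lies from here along the carousel's +x, nose at (0, -103). Its steel bracket fills x -63..-35, y -123..-115 mm and is up to 62 mm high; beyond y = -129 mm there is nothing but the finger rod
- pawl_rod (a point): middle of the black sleeve (12 mm thick, 30 mm long) on the pawl's finger rod, which sticks out level along the carousel's -y; point at y = -141 mm. Pawl down: 17 mm to +x of the pivot, 69 mm above the desk, free below. It swings over toward -x on a 32 mm circle about the pivot; thrown back: 18 mm to -x of it, 68 mm up. A fingertip reaching below it and moved level along x carries it over
- bar0 (a point): point on bar 0 of the star handle, 42 mm from the wheel's axis. The handle has four level steel bars, 8 mm thick, 90 degrees apart, their axes 95 mm above the desk; it turns with the wheel. Each is bare from the hub (radius 18 mm, top 106 mm up) to a 16 mm ball centred at 63 mm
- bar1 (a point): point on bar 1 of the star handle, 42 mm from the wheel's axis. The handle has four level steel bars, 8 mm thick, 90 degrees apart, their axes 95 mm above the desk; it turns with the wheel. Each is bare from the hub (radius 18 mm, top 106 mm up) to a 16 mm ball centred at 63 mm
- bar2 (a point): point on bar 2 of the star handle, 42 mm from the wheel's axis. The handle has four level steel bars, 8 mm thick, 90 degrees apart, their axes 95 mm above the desk; it turns with the wheel. Each is bare from the hub (radius 18 mm, top 106 mm up) to a 16 mm ball centred at 63 mm
- bar3 (a point): point on bar 3 of the star handle, 42 mm from the wheel's axis. The handle has four level steel bars, 8 mm thick, 90 degrees apart, their axes 95 mm above the desk; it turns with the wheel. Each is bare from the hub (radius 18 mm, top 106 mm up) to a 16 mm ball centred at 63 mm
- probe (a point): tip of the thin fixed sip needle, 65 mm above the desk at (0, 80) mm in the carousel's frame, over the circle of vials; it hangs from an arm on a column at (0, 119), 132 mm high, which stands fixed on the base
- cvial0_mid (a point): centre of a loose capped vial, 12 mm in diameter, 34 mm tall, standing 14 mm deep in a place of the wheel; to be left standing there
- cvial1_mid (a point): centre of a loose capped vial, 12 mm in diameter, 34 mm tall, standing 14 mm deep in a place of the wheel; to be left standing there
- cvial2_mid (a point): centre of a loose capped vial, 12 mm in diameter, 34 mm tall, standing 14 mm deep in a place of the wheel; to be left standing there
- cvial3_mid (a point): centre of a loose capped vial, 12 mm in diameter, 34 mm tall, standing 14 mm deep in a place of the wheel; to be left standing there
- cvial4_mid (a point): centre of a loose capped vial, 12 mm in diameter, 34 mm tall, standing 14 mm deep in a place of the wheel; to be left standing there
- cvial5_mid (a point): centre of a loose capped vial, 12 mm in diameter, 34 mm tall, standing 14 mm deep in a place of the wheel; to be left standing there
- beaker: glass beaker, 72 mm wide, 90 mm tall, loose, to be left alone; origin at its underside
- bottle: brown reagent bottle with a blue cap, 72 mm wide, 148 mm tall, loose, to be left alone; origin at its underside
- marker: marker pen lying down, 135 mm long, loose, to be left alone; origin at its underside
- spare_vial0: spare capped vial standing on the desk, 12 mm wide, 34 mm tall, near the pawl, loose, to be left alone; origin at its underside
- spare_vial1: spare capped vial standing on the desk, 12 mm wide, 34 mm tall, loose, to be left alone; origin at its underside
- pen: thin black pen lying down, 145 mm long, loose, to be left alone; origin at its underside

How it is judged:
On the way, in this order (a step that is already met when the one before it is completed fails the run):
1. the pawl is lifted out of the ratchet and thrown back past its balance, the wheel not yet turned back (value of joint pawl above 1.05 rad and value of joint rotor above -0.1 rad), for 0.1 s.
2. with the pawl thrown back, the wheel is pushed backward over the tooth (value of joint pawl above 0.95 rad and value of joint rotor below -0.04 rad), for 0.1 s.
3. the pawl is down in the ratchet again, in the tooth before (value of joint pawl below 0.25 rad and value of joint rotor between -0.56 and -0.04 rad), for 0.2 s.
At the end, for the whole second after the job is handed in: the wheel rests one notch (0.524 rad) back from its start, within -0.030 and +0.035 rad, that is within about 3 mm of the tooth bearing on the pawl's nose; the pawl lies in the foot of that tooth (joint below 0.06 rad); both at rest (value of joint rotor between -0.554 and -0.489 rad and value of joint pawl below 0.06 rad and velocity of joint rotor between -0.02 and 0.02 rad/s and velocity of joint pawl between -0.05 and 0.05 rad/s); the robot touches nothing.
It fails at once if a vial is lifted out of its place in the wheel (height (world z) of any of cvial0_mid, cvial1_mid, cvial2_mid, cvial3_mid, cvial4_mid, cvial5_mid above 0.054 m).
It fails at once if a thing beside the carousel is moved by more than 20 mm (distance of any of beaker, bottle, marker, spare_vial0, spare_vial1, pen from where it was at the start of the episode above 0.02 m).
It also fails if it takes over 64 s, if anything falls off the work surface, if the arm or the gripper's body presses on something with over 40 N, if the wrist force passes 120 N, or if a joint passes its speed limit or range.

ROBOT

A 7-joint arm with a two-finger parallel gripper is mounted at the origin on a cart in front of the work surface, level with it; the furniture and walls round the work are solid. World frame = base frame: x ahead of the robot, y to its left, z up, the work surface at z = 0. Lengths are in m, angles in rad, forces in N, time in s.
With the tool pointing down it reaches from about 0.425 to 0.95 m from the base axis. Payload 4.7 kg.
Tool frame: the origin (TCP) lies between the finger pads; the fingertips stand 25 mm ahead of it and the grasp point (between the pads) lies 6 mm ahead of it; z points along the fingers, y is the line along which they close (so a half turn about z gives the same grasp; the last joint's range is limited). The gripper opens to 85 mm and grips with 20 to 120 N. Pads are 22 mm wide; open, the fingers measure 114 mm over their backs; the gripper's body (76 mm by 85 mm) begins 54 mm behind the grasp point. The pads swing forward as they close: fully open they stand 13 mm farther back than shut.
Start: joints at [1.172, 0.469, -0.049, 1.532, 0.024, 1.141, -0.082], TCP at [0.244, -0.629, 0.256] pointing down, gripper open.
Joint ranges: [-2.59, 2.59], [-0.33, 1.99], [-1.39, 1.29], [0.1, 2.45], [-1.04, 4.18], [0.21, 1.99], [-2.66, 2.66]. Speed limits (rad/s): [2.57, 2.57, 3.14, 3.14, 3.14, 3.14, 3.14].

INTERFACE

Orientations are given as a 3x3 rotation matrix whose columns are the frame's x, y, z axes.
In Python, from rig import * gives the robot as it stands. Calls block until the motion is done:
- movep(position, orientation): joint-space move of the TCP to a pose.
- move_l(position, attitude=None, feed=0.15, until_force=None): straight line of the TCP; attitude=None keeps the orientation; feed is the mean speed in m/s. With until_force (N) it stops when the force on the tool has changed by that much, and returns True; else False.
- move_joints(angles): joint-space move.
- command_gripper(opening, newtons=None): finger opening in m; newtons is the grip in N (None keeps the last); returns when the fingers have stopped.
- sleep(seconds).
- inverse_kinematics(position, orientation): joint angles nearest the present ones, or None.
- sense(): the state.
- camera(name): name is "scene" or "top"; returns (picture, depth): 400x640x3 uint8, red, green, blue; 400x640 float32, m along the optical axis (not along the pixel's ray), 0 where there is no reading.
- camera_params(name): a dict with "K" (3x3 intrinsics, pixels), "dist" ([k1, k2, p1, p2, k3] as OpenCV has them; the pictures are not rectified), "position" and "rotation" of the camera in the world. Camera axes: x right, y down, z forward; pixel columns grow to the right and rows downward; lengths in m; the calibration is good to about 2 mm. A picture is of the moment at which its call begins. camera_params takes no time and is no camera call.
A pose or a line that the arm cannot do raises Unreachable and nothing moves.
- finish_job(): hands the job in; it is judged then, once.
The state is a dict: "time_s": time; "joint_pos": joint angles; "qd": joint speeds; "joint_efforts": joint torques, N m; "position": TCP position; "tcp_rot": TCP orientation; "wrist_force": force on the tool from outside, world axes, zero at the start; "ft_torque": the same for the moment, N m; "finger_gap": finger opening in m; "gripper_force": force on a finger pad.
Only numpy, scipy, OpenCV 4.12 (cv2) and the standard library are available. Lean on these libraries where they do the work, as an engineer would, in place of code of your own. Each camera call takes 0.05 s, during which the arm holds its last target. There are 200 camera calls.

## Working session

There is one attempt and no reset: what is moved stays moved. The work goes in short steps, each a Python script; the robot and the scene stay as the last script left them, time stands still between calls to the robot, and variables do not carry over. Pictures are saved under pics/ and viewed, at most 10 in all, crops included, and the job is handed in when it is done.

```bash
mkdir -p pics
cat > h.py <<'E'
from rig import *
import numpy as np, cv2
def snap(name,fn):
    p,d=camera(name); cv2.imwrite('pics/'+fn+'.png',p[:,:,::-1]); np.savez('pics/'+fn+'.npz',d=d,p=p); return p,d
def px2w(name,u,v,depth=None,z=None):
    c=camera_params(name);K=np.array(c['K'],float)
    n=cv2.undistortPoints(np.array([[[u,v]]],float),K,np.array(c['dist'],float))[0,0]
    r=np.array(c['rotation'])@np.array([n[0],n[1],1]);o=np.array(c['position'])
    s=depth if depth is not None else (z-o[2])/r[2]
    return o+s*r
def w2px(name,P):
    c=camera_params(name);R=np.array(c['rotation']);o=np.array(c['position'])
    q=(np.atleast_2d(P)-o)@R
    return cv2.projectPoints(q,np.zeros(3),np.zeros(3),np.array(c['K'],float),np.array(c['dist'],float))[0][:,0]
E
python3 - <<'E'
from h import *
for n in('top','scene'):
    snap(n,n+'0'); c=camera_params(n); print(n,c['position'],np.round(c['rotation'],3).tolist(),c['K'])
s=sense();print(s['position'],s['tcp_rot'],s['time_s'])
E
```

```text
top [0.45012165 0.09947304 1.15913814] [[-0.012, -0.995, 0.099], [-1.0, 0.011, -0.003], [0.002, -0.099, -0.995]] [[472.17765268   0.         317.12264508]
 [  0.         472.17765268 201.97315675]
 [  0.           0.           1.        ]]
scene [ 0.18942849 -0.57507784  0.46489662] [[0.864, -0.233, 0.445], [-0.502, -0.378, 0.778], [-0.013, -0.896, -0.444]] [[381.5319846    0.         310.35206787]
 [  0.         381.5319846  195.13731717]
 [  0.           0.           1.        ]]
[ 0.24381381 -0.62890728  0.25534613] [[ 9.32385017e-01  3.61466014e-01 -7.07352055e-04]
 [ 3.61466699e-01 -9.32383605e-01  1.62458939e-03]
 [-7.22896096e-05 -1.77042702e-03 -9.99998430e-01]] 0.1
```

View pics/top0.png

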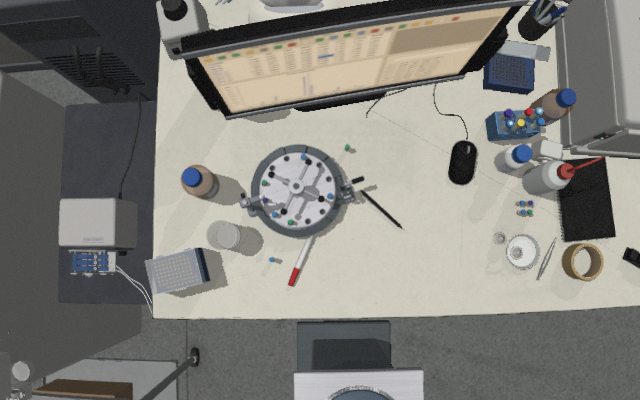

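View pics/scene0.png

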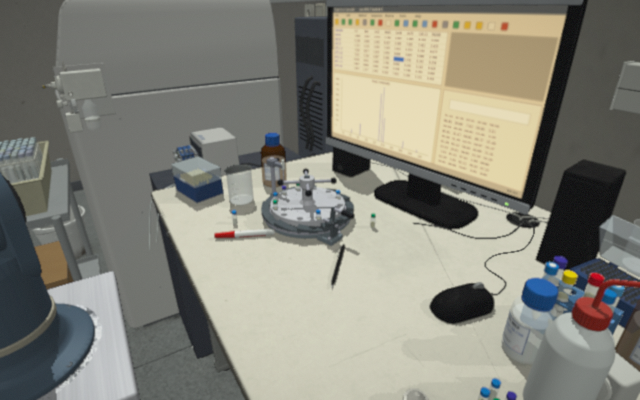

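The top view shows the carousel at about (295,190), the pawl and black rod at about (355,183), and the probe column at about (247,202). The pen lies at (380,208), with a spare vial at (347,148) and the marker below. I'll enlarge that area.

Run:
```python
from h import *
p=cv2.imread('pics/top0.png')[135:245,230:380]; cv2.imwrite('pics/c1.png',cv2.resize(p,None,fx=5.3,fy=5.3,interpolation=cv2.INTER_CUBIC))
p=cv2.imread('pics/scene0.png')[155:255,250:390]; cv2.imwrite('pics/c2.png',cv2.resize(p,None,fx=5.6,fy=5.6,interpolation=cv2.INTER_CUBIC))
```

```text
(no output)
```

View pics/c1.png

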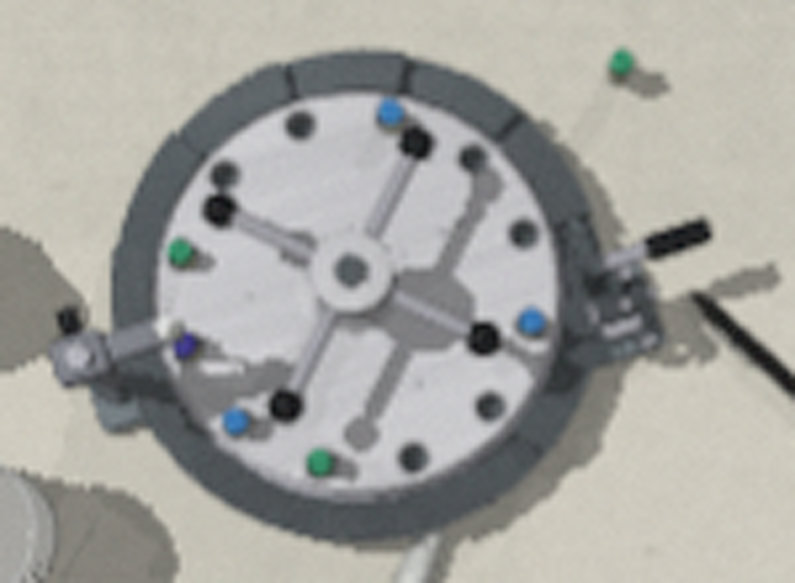

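View pics/c2.png

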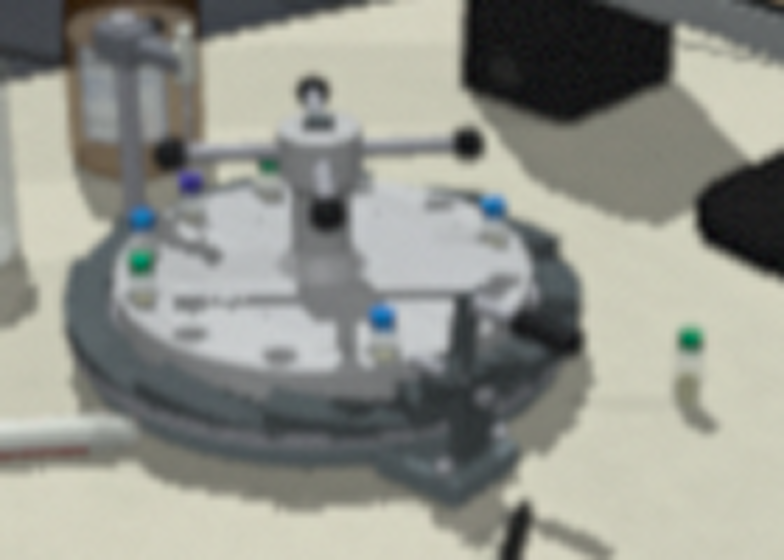

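In c1 the ball centres are at (416,143), (484,338), (286,405) and (220,209), the sleeve middle is at (679,239), the column top at (80,358), and the hub at (351,269). The rod is on the far side from the robot, and I can solve the frame from these points.

Run:
```python
from h import *
f=lambda x,y,z:px2w('top',230+(x+.5)/5.3-.5,135+(y+.5)/5.3-.5,z=z)
b=[f(x,y,.095) for x,y in((416,143),(484,338),(286,405),(220,209))]
c=np.mean(b,0);print('c',c,'hub',f(351,269,.106))
for q in b: print('ball',q, np.hypot(*(q-c)[:2]),np.degrees(np.arctan2(*(q-c)[1::-1])))
for n,q,l in(('sleeve',f(679,239,.069),(-.028,-.141)),('sl ends',f(648,245,.069),(-.028,-.126)),('sl ende',f(710,232,.069),(-.028,-.156)),('col',f(80,358,.132),(0,.119))):
    d=(q-c)[:2];print(n,q,np.hypot(*d),np.hypot(*l),'yaw',np.degrees(np.arctan2(d[1],d[0])-np.arctan2(l[1],l[0])))
for n,x,y,z in(('green',622,62,.034),('pentip',697,296,.01)): print(n,f(x,y,z))
```

```text
c [0.59235413 0.14400225 0.095     ] hub [0.5927031  0.14369854 0.106     ]
ball [0.64871513 0.11575784 0.095     ] 0.06304212231458486 -26.61699567293677
ball [0.56377124 0.08748428 0.095     ] 0.063334520659005 -116.82713713847913
ball [0.5359907  0.17233222 0.095     ] 0.06308267446399414 153.31450545280435
ball [0.62093944 0.20043464 0.095     ] 0.0632592656107043 63.13592413323966
sleeve [0.6094291  0.00074162 0.069     ] 0.1442746081249965 0.14375326083258075 yaw 18.028682460292497
sl ends [0.6069016  0.01447427 0.069     ] 0.13034233743462167 0.12907362240210044 yaw 18.936925668668298
sl ende [ 0.6124074  -0.01302217  0.069     ] 0.15829971748935878 0.1584929020492716 yaw 17.453245779978737
col [0.5534381  0.25510723 0.132     ] 0.11772330003926966 0.119 yaw 19.303499800714196
green [0.69680997 0.02193409 0.034     ]
pentip [ 0.59129742 -0.01239938  0.01      ]
```

```bash
cat >> h.py <<'E'
C=np.array([.5925,.1440]);YAW=np.radians(18.5)
ex=np.array([np.cos(YAW),np.sin(YAW),0]);ey=np.array([-ex[1],ex[0],0])
def L(x,y,z): # carousel mm -> world m, z in m of fingertip -> TCP
    return np.r_[C,0]+ex*x/1e3+ey*y/1e3+[0,0,z+.025]
def att(xdir):
    x=np.r_[xdir[:2],0]/np.hypot(*xdir[:2]);z=np.array([0,0,-1.]);return np.c_[x,np.cross(z,x),z]
def loc(): 
    d=sense()['position']-np.r_[C,0];return np.round([d@ex*1e3,d@ey*1e3,d[2]*1e3-25],1)
def rad(deg): a=np.radians(deg);return np.array([np.cos(a),np.sin(a),0])
E
python3 - <<'E'
from h import *
for s in(1,-1): print(s,inverse_kinematics(L(12,-145,.15),att(s*ey)))
for a in(-116.75,-26.75,63.25,153.25):
  for s in(1,-1): print(a,s,inverse_kinematics(np.r_[C,.2]+.042*rad(a),att(s*rad(a))))
command_gripper(0.0,40)
s=1 if inverse_kinematics(L(12,-145,.15),att(ey)) is not None else -1
s=-1
movep(L(12,-145,.15),att(s*ey))
move_l(L(12,-145,.045),feed=.1)
snap('top','t1');snap('scene','s1')
print(loc(),sense()['time_s'],sense()['wrist_force'],sense()['finger_gap'])
a=cv2.imread('pics/t1.png')[135:245,280:410];b=cv2.imread('pics/s1.png')[155:255,270:390]
cv2.imwrite('pics/c3.png',np.hstack([cv2.resize(a,(400,338),interpolation=2),cv2.resize(b,(400,338),interpolation=2)]))
E
```

```text
1 [ 0.40998074  0.6095378  -0.71956678  1.64901284  0.44865734  1.0549024
 -0.12332344]
-1 [-0.77316246  0.76089471  1.1091085   1.72164468 -0.74466533  1.14557682
 -2.25970097]
-116.75 1 [ 0.5478429   0.66807857 -1.1764392   1.77450416  0.67085767  1.16809911
  1.83767431]
-116.75 -1 [ 0.30802937  0.48353341 -0.75713358  1.78624422  0.38296096  1.024689
 -1.06180269]
-26.75 1 [ 0.04810139  0.50375675 -0.43486395  1.65729574  0.23898607  1.03350144
 -2.49999823]
-26.75 -1 [ 0.30437568  0.60677846 -0.83480502  1.64181517  0.49005008  1.1150515
  0.44103949]
63.25 1 [ 0.24730873  0.62061006 -0.89122114  1.65128253  0.52468763  1.12664189
 -1.25215968]
63.25 -1 [ 0.38548405  0.76332396 -1.17994556  1.64399612  0.739066    1.24979615
  1.72768314]
153.25 1 [ 0.41129178  0.61141433 -1.09296813  1.78784494  0.60143804  1.1217476
  0.21880187]
153.25 -1 [ 0.09680086  0.43410141 -0.59666143  1.80390651  0.28644605  0.99071561
 -2.65320766]
[  12.4 -145.2   45.8] 4.8583 [-0.60262848 -0.56739206 -0.17997826] -0.00023465135661467778
```

View pics/c3.png

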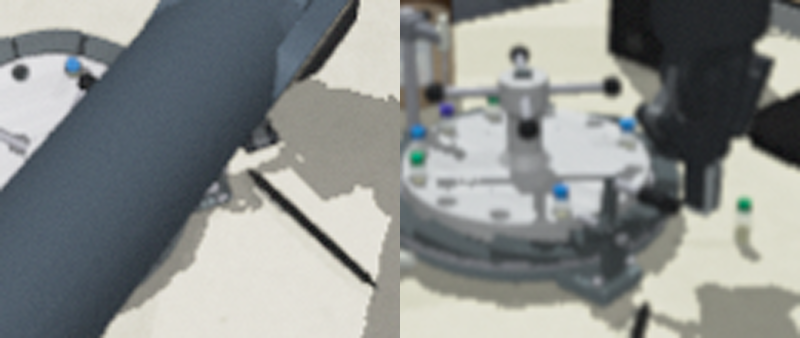

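The finger stands just beyond the sleeve (sleeve near (660,200) in the crop, fingertip at (700,205)) and clear of the vial. I'll push the pawl over now.

Run:
```python
from h import *
r=move_l(L(-55,-145,.045),feed=.05,until_force=8)
print(r,loc(),sense()['wrist_force'],sense()['time_s']);sleep(.3)
snap('scene','s2')
b=cv2.imread('pics/s2.png')[155:255,270:390]
cv2.imwrite('pics/c4.png',cv2.resize(b,(600,500),interpolation=2))
```

```text
True [ -44.6 -144.7   44.8] [1.87061217 0.43706798 1.3611419 ] 5.9083
```

View pics/c4.png

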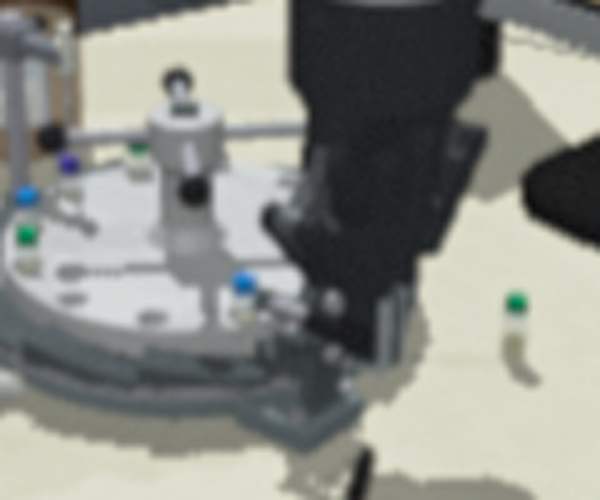

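```bash
cat >> h.py <<'E'
B0=-116.75
def P(th,t,z): u=rad(th);return np.r_[C,z+.025]+.043*u+t/1e3*np.array([-u[1],u[0],0])
def A(th): return att(-rad(th))
def shot(fn,names=('top','scene')):
    ims=[]
    for n in names:
        snap(n,fn+n); i=cv2.imread(f'pics/{fn}{n}.png'); i=i[140:245,240:370] if n=='top' else i[155:255,260:385]
        ims.append(cv2.resize(i,(400,323) if len(names)>1 else (780,630),interpolation=2))
    cv2.imwrite(f'pics/{fn}.png',np.hstack(ims))
E
python3 - <<'E'
from h import *
move_l(L(-30,-150,.045),feed=.1)
move_l(L(-30,-150,.15),feed=.2)
movep(P(B0,27,.15),A(B0))
print(sense()['joint_pos'],sense()['time_s'])
shot('a')
move_l(P(B0,27,.076),feed=.1)
print(loc(),sense()['wrist_force'],sense()['time_s'])
E
```

```text
[-0.63100804  0.47735512  0.55196464  1.81730042 -0.30391103  0.93319277
 -0.41375946] 8.825
[-11.  -49.7  76.5] [-0.58038731 -1.20732928  0.41669223] 9.8167
```

View pics/a.png

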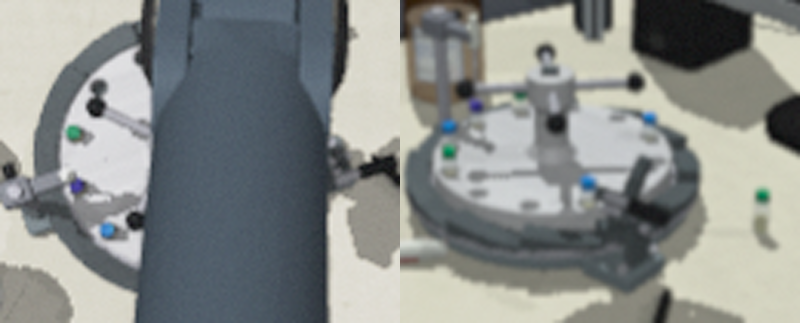

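The pawl now stands thrown back, with the sleeve on the near side, and the handle is in its start position. I'll push the wheel about 0.33 rad.

Run:
```python
from h import *
move_l(P(B0,18,.076),feed=.05)
for d in(0,-6.5,-13,-19):
    move_l(P(B0+d,16,.076),A(B0+d),feed=.03); print(d,loc(),sense()['wrist_force'],sense()['time_s'])
sleep(.2)
move_l(P(B0-19,24,.076),feed=.05)
move_l(P(B0-19,24,.15),feed=.15)
# to the pawl's -x side, high
movep(L(-105,-145,.15),att(-ey))
print(sense()['joint_pos'],sense()['time_s'])
shot('b')
```

```text
0 [-19.2 -41.6  76.1] [ 0.02523544 -0.51621991  0.08121285] 10.4
-6.5 [-24.1 -38.8  75.8] [-0.15256421  1.03568714 -0.31213784] 10.725
-13 [-28.2 -35.9  75.9] [-0.09324942 -0.18359652 -0.36861716] 11.05
-19 [-31.8 -32.8  76. ] [-0.07942966  0.18115191 -0.44403337] 11.3583
[-0.86538478  0.60287065  1.18105764  1.98486602 -0.66536861  1.01451511
 -2.18111369] 13.8333
```

View pics/b.png

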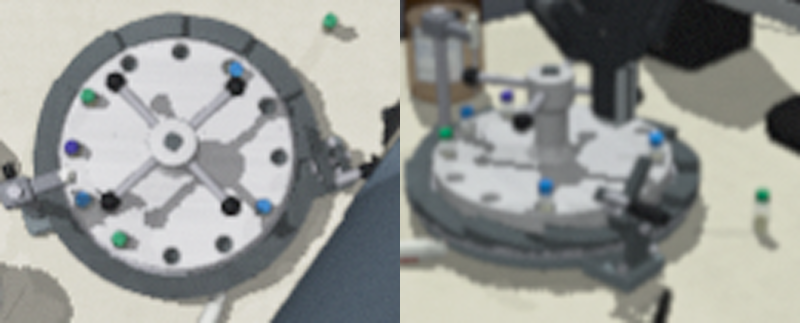

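The wheel is about 21° (0.37 rad) back and the pawl is still open. Next I tip the pawl down.

Run:
```python
from h import *
print(w2px('scene',L(-105,-145,.125)))
print(move_l(L(-105,-145,.045),feed=.1,until_force=8),loc())
print(move_l(L(-57,-145,.045),feed=.05,until_force=12),loc(),sense()['wrist_force'])
move_l(L(-85,-145,.045),feed=.1)
move_l(L(-85,-145,.15),feed=.2)
B=B0-19
movep(P(B,24,.15),A(B))
shot('c',('scene',))
print(sense()['time_s'])
```

```text
[[326.53940728 191.71764326]]
False [-104.6 -145.3   45.6]
False [ -57.4 -145.1   45. ] [ 0.35360334 -0.51578744 -0.17349345]
18.7167
```

View pics/c.png

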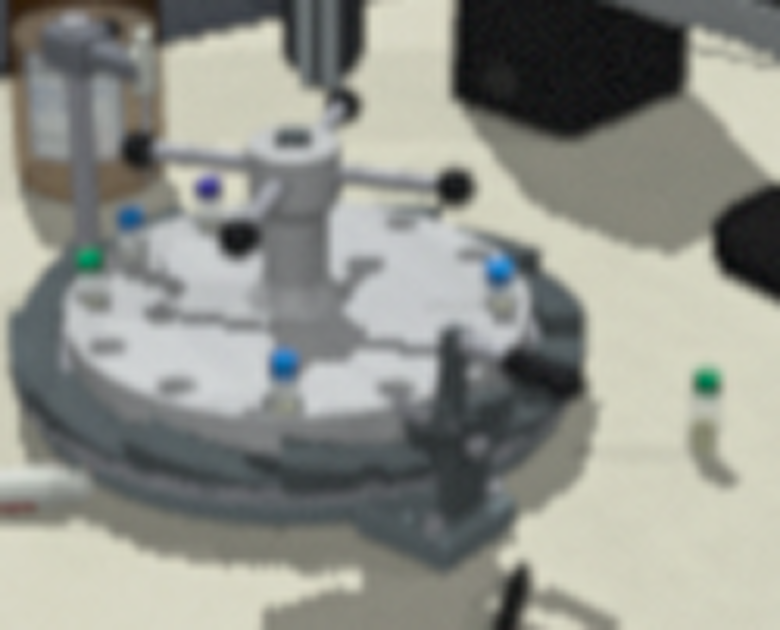

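The pawl is down in the ratchet again. I'll push on until it stops hard.

Run:
```python
from h import *
B=B0-19
move_l(P(B,24,.076),feed=.1)
for d in(-19,-22,-25,-27,-29,-31,-33):
    r=move_l(P(B0+d,16,.076),A(B0+d),feed=.02,until_force=8); p=sense(); print(d,r,loc(),p['wrist_force'])
    if r: break
sleep(.5);print(sense()['wrist_force'])
move_l(P(B0+d,25,.076),feed=.04)
move_l(P(B0+d,25,.2),feed=.15)
movep([.45,-.3,.3],A(B0+d))
shot('d');print(sense()['time_s'])
```

```text
-19 False [-31.8 -32.9  76.1] [ 0.15565578  0.14579796 -1.32253954]
-22 False [-33.3 -31.7  76.1] [ 0.69585994 -1.43664973  0.66753154]
-25 False [-35.1 -29.7  76. ] [ 0.58250251 -1.3615516   0.16438919]
-27 False [-36.1 -28.4  76. ] [ 1.1557338  -1.18091023 -0.54562119]
-29 False [-37.1 -27.1  76. ] [ 0.97751101 -2.4213666  -0.29971735]
-31 False [-37.7 -27.2  76.1] [ 3.08533636 -4.84384489 -1.35746091]
-33 False [-38.2 -27.1  76.2] [ 4.19660421 -6.12195394 -2.47593816]
[ 5.19930354 -6.02532492 -2.86060048]
25.2083
```

View pics/d.png

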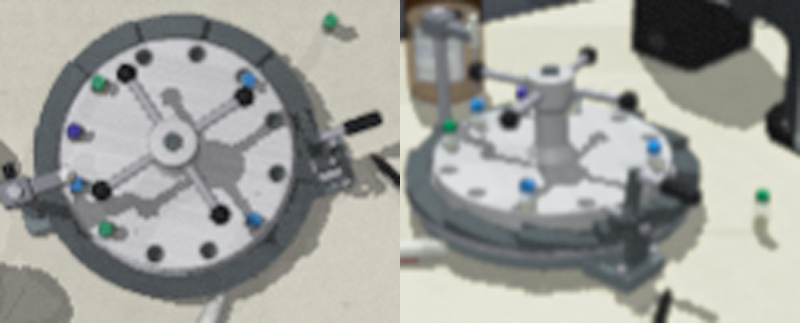

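The force rose to about 8 N at a stall, and the bars read about 30.6° back (one notch). The pawl is down, all the vials are standing, and the arm is clear.

```bash
python3 -c "
from rig import *
print(finish_job())"
```

```text
the job is handed in; nothing more can be done
None
```

The carousel is back exactly one place, with the next tooth hard against the lowered pawl and the arm touching nothing; I've handed the job in, but it returned no verdict.

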